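Tip the glaze test discs down the sorting trough

TASK

Lay the loose yellow test disc flat in the counterweight half of the hinged trough, with the blue and green ones. Then push the trough's red tab down smoothly until the trough bears firmly on the stop bar beneath it, leaning on the tab with about 10 N and never more than 20 N, and keep it there for a second with all three discs slid down to the tab end; then ease the trough back up to level without letting it snap, leaving the discs at the tab end. Leave the stop bar and everything else where it is.

Things in the scene. Friction and masses are not known exactly. Their poses are not given: they have to be found in the camera images.
- stand: (all sizes in mm) wooden stand fixed to the table that carries the trough; about 200 x 200. Origin on the table straight below the hinge; its x axis points along the level trough from the counterweight end to the red-tab end, y along the hinge axis, z up. The hinge axis lies 100 above the table, at the middle of the trough's length.
- trough: open wooden trough with a smooth grey floor, 290 long (x) x 150 wide (y) x 44 high; floor 8 thick, walls 10 thick, inside 270 x 130 x 36 deep. Origin on the hinge axis, in the plane of the trough's underside, mid length; x towards the red-tab end, z up out of the open top. A dark steel counterweight bar under its -x end brings it back level; keeping it tipped takes roughly 1 to 3 N at the tab (masses vary). If let go while tipped it snaps back.
- tip (a joint): tilt of the trough, rad: 0 level (its rest, a stop), growing as the red-tab end goes down. It meets the stop bar at about 0.48 to 0.64, depending on where the bar stands; without the bar it could go to 0.72. Steel on wood, so the stop is hard: within about a millimetre of tab travel the push rises from a few N past 10 N. The discs begin to slide at about 0.3 to 0.43.
- trough_mid (a point): centre of the trough's inner floor (top face), 8 above the trough's origin; axes as the trough's. Inside the trough x runs from -135 to +135, y from -65 to +65.
- tab_top (a point): point on the flat top face of the red push tab, level with the rim at the +x end: at (175, 0, 44) in the trough's frame; the tab covers x 145 to 197, y -35 to 35, 12 thick. As it tips, its face slopes, so a blunt vertical fingertip bears on its inner corner and the trough tilts up to about 0.05 rad more than the fingertip centre suggests.
- stop_bar: loose steel stop bar, 0.7 kg, standing on the table under the tab half of the trough: 34 x 70 x 45 high with a rounded ridge (radius 8) along its y axis on top, centre line of the ridge 37 above the table. Origin centre of underside; its y axis is parallel to the hinge. It stops the trough from below, its origin 75 to 98 from the hinge.
- yellow_disc: yellow fired-clay glaze test disc, 40 dia x 14 thick, about 35 g, lying flat on the table off the counterweight end of the trough at the start. Origin centre of underside.
- blue_disc: blue disc of the same size, lying flat in the counterweight end of the trough, about 100 from the middle. Origin centre of underside.
- green_disc: green disc of the same size, beside the blue one. Origin centre of underside.
- bottle: tall green glass bottle, 60 dia x 200; origin centre of underside (mm). Leave alone.
- jar: glass jar with blue lid, 66 dia x 85; origin centre of underside (mm). Leave alone.
- mug: white mug, 76 dia x 85; origin centre of underside (mm). Leave alone.
- tile: square terracotta tile 60 x 60 x 10; origin centre of underside (mm). Leave alone.
- brush: brush lying on the table along its x axis (mm). Leave alone.
- spatula: spatula lying on the table along its x axis (mm). Leave alone.
- mould_half: white plaster mould block 90 x 110 x 50; origin centre of underside (mm). Leave alone.
Mind the look-alikes: they are no part of the job. Of the things that look like the yellow_disc, the smaller one is meant.

How it is judged (in metres and radians):
On the way, in this order (a step that is already met when the one before it is completed fails the run):
1. the yellow disc lies released, flat, in the counterweight half of the level trough (x of yellow_disc in the frame of trough_mid between -0.135 and 0.02 m and y of yellow_disc in the frame of trough_mid between -0.065 and 0.065 m and z of yellow_disc in the frame of trough_mid between -0.006 and 0.006 m and contact force between the fingers and yellow_disc below 0.1 N and value of joint tip below 0.05 rad), for 0.3 s.
2. the trough is pressed onto the stop bar (more than 4 N on the bar, fingers on the trough) with all three discs at the tab end, for 0.8 s (x of yellow_disc in the frame of trough_mid between 0.03 and 0.135 m and y of yellow_disc in the frame of trough_mid between -0.065 and 0.065 m and z of yellow_disc in the frame of trough_mid between -0.006 and 0.006 m and x of blue_disc in the frame of trough_mid between 0.03 and 0.135 m and y of blue_disc in the frame of trough_mid between -0.065 and 0.065 m and z of blue_disc in the frame of trough_mid between -0.006 and 0.006 m and x of green_disc in the frame of trough_mid between 0.03 and 0.135 m and y of green_disc in the frame of trough_mid between -0.065 and 0.065 m and z of green_disc in the frame of trough_mid between -0.006 and 0.006 m and contact force between trough and stop_bar above 4 N and contact force between the fingers and trough above 3 N), for 0.8 s.
At the end, for the whole second after the job is handed in: The trough is level again (tilt under 0.04 rad) and all three discs lie flat and still inside it in the tab half, their centres more than 30 mm from the trough's middle (x of yellow_disc in the frame of trough_mid between 0.03 and 0.135 m and y of yellow_disc in the frame of trough_mid between -0.065 and 0.065 m and z of yellow_disc in the frame of trough_mid between -0.006 and 0.006 m and linear speed of each of yellow_disc, blue_disc, green_disc below 0.02 m/s and x of blue_disc in the frame of trough_mid between 0.03 and 0.135 m and y of blue_disc in the frame of trough_mid between -0.065 and 0.065 m and z of blue_disc in the frame of trough_mid between -0.006 and 0.006 m and x of green_disc in the frame of trough_mid between 0.03 and 0.135 m and y of green_disc in the frame of trough_mid between -0.065 and 0.065 m and z of green_disc in the frame of trough_mid between -0.006 and 0.006 m and value of joint tip below 0.04 rad); the robot touches nothing.
It fails at once if the trough is pushed with more than 20 N (contact force between any of the fingers, the arm and trough above 20 N).
It fails at once if the trough is slammed down or snaps back (faster than 1.5 rad/s) (velocity of joint tip above 1.5 rad/s or velocity of joint tip below -1.5 rad/s).
It fails at once if the stop bar is shifted more than 20 mm (distance of stop_bar from where it was at the start of the episode above 0.02 m).
It fails at once if a bystander is moved more than 30 mm (distance of any of bottle, jar, mug, tile, brush, spatula, mould_half from where it was at the start of the episode above 0.03 m).
It also fails if it takes over 67 s, if anything falls off the work surface, if the arm or the gripper's body presses on something with over 40 N, if the wrist force passes 120 N, or if a joint passes its speed limit or range.

ROBOT

A 6-joint arm with a two-finger parallel gripper is mounted at the origin on the work surface. World frame = base frame: x ahead of the robot, y to its left, z up, the work surface at z = 0. Lengths are in m, angles in degrees, forces in N, time in s.
With the tool pointing down it reaches from about 0.35 to 0.975 m from the base axis. Payload 17.4 kg.
Tool frame: the origin (TCP) lies where the fingers leave the gripper's body, on its centre line; the fingertips stand 73 mm ahead of it and the grasp point (between the pads) lies 54 mm ahead of it; x points along the fingers, y is the direction in which the jaws open and shut, and the axes are right-handed (so a half turn about x gives the same grasp; the last joint's range is limited). The gripper opens to 85 mm and grips with 20 to 120 N. Pads are 22 mm wide; open, the fingers measure 114 mm over their backs; the gripper's body (76 mm by 85 mm) begins 54 mm behind the grasp point. The pads swing forward as they close: fully open they stand 13 mm farther back than shut.
Start: joints at [-79.515, 6.646, 82.598, -0, 90.757, -2.166], TCP at [0.148, -0.659, 0.304] pointing down, gripper open.
Joint ranges: [-162.19, 162.19], [-47.58, 125.68], [4.15, 143.07], [-65.23, 245.23], [0.69, 171.88], [-170.13, 170.13]. Speed limits (degrees/s): [108.29, 108.29, 127.2, 180, 180, 180].

INTERFACE

Orientations are given as [roll, pitch, yaw] about the fixed x, y, z axes, in that order (R = Rz(yaw) Ry(pitch) Rx(roll)).
In Python, from bench import state, grab_frame, camera_info, bot, models gives the robot as it stands. The module is installed in compiled form; this text tells all that it offers.
- The arm moves only by the tool arm_command, never from a script. Its argument "deltas" is a list of rows, each a list of 6 numbers: the shift along the tool's x, y, z in cm, then the turn, a rotation vector about the tool's x, y, z in degrees. In form: [[dx, dy, dz, ax, ay, az], ...]. A call has 1 to 12 rows; each row shifts and turns the commanded pose from where the row before left it, along the tool's axes as they then stand; what a row does not reach is not made up. A row lasts 1/12 s, in which the tool goes at most 41.7 mm and 7.16 degrees, less where a joint would pass 70% of its speed; a pose out of reach is approached as far as the arm can. A call with a gripper value outside its range is refused whole. "grip" is the finger opening in cm, from 0 to 8.54, set as the call begins (left out, the last holds). The fingers move at their own pace and stop on an object; "squeeze" is the grip in N (left out, the last holds). Time passes only in rows, so rows that do not move let the fingers close. It gives the time, the measured TCP pose, the force and the opening at its end, in the units of the state.
- state(): the state, without advancing time (a new reading comes with each control period).
- grab_frame(name): name is "side" or "top"; returns (picture, depth): 384x512x3 uint8, red, green, blue; 384x512 float32, m along the optical axis (not along the pixel's ray), 0 where there is no reading.
- camera_info(name): a dict with "fov_y" (degrees; the focal length in pixels is half the picture's height over the tangent of half this angle, whatever the lens; pixels are square), "cx", "cy" (the principal point, pixels), "distortion" ([k1, k2, p1, p2, k3] as OpenCV has them; the pictures are not rectified), "world_from_camera" (4x4, takes a point from camera to world coordinates). Camera axes: x right, y up, looking along -z (the intrinsics and any distortion apply to the point x, -y, -z); pixel columns grow to the right and rows downward; lengths in m; the calibration is good to about 2 mm. A picture is of the moment at which its call begins. camera_info takes no time and is no camera call.
- bot.hand_in(): hands the job in, once; it reports no verdict.
Trained networks look in the newest picture that a camera, given by its name, has taken for a name from the list of things; names that differ only in an ending like _2 or _b are one class to them, and where a whole thing is asked for, a point or a joint stands for the part that bears it (a point fixed in the world has none). Each returns a list of dicts, best first, with "p" (0 to 1); they miss things now and then, are a little off and sometimes report something else, mostly with a low value. They report only what shows in the picture. A call takes as long as a camera call. They do not tell look-alikes from the thing itself.
- models.find_in(camera, query): "point" ([x, y, z] in m, in the coordinates of the camera as it stood for that picture, good to about 4 mm: the middle of the surface that is visible of it).
- models.cut_out(camera, query): "pixels" (384x512 bool, what is visible of it).
- models.pinpoint(camera, query): "point" ([x, y, z] in m, in the coordinates of the camera as it stood for that picture, good to about 4 mm: a listed point, or the origin of a listed thing).
The state is a dict: "clock": time; "joint_pos": joint angles; "dq": joint speeds; "joint_efforts": joint torques, N m; "position": TCP position; "eef_rot": TCP orientation; "ft_force": force on the tool from outside, world axes, zero at the start; "moment": the same for the moment, N m; "finger_gap": opening from 0.0 (shut) to 1.0 (fully open).
Only numpy, scipy, OpenCV 4.12 (cv2) and the standard library are available. Lean on these libraries where they do the work, as an engineer would, in place of code of your own. Each camera call takes 0.05 s, during which the arm holds its last target. There are 200 camera calls.

## Working session

There is one attempt and no reset: what is moved stays moved. The work goes in short steps, Python scripts to look and compute and a tool call to move; the robot and the scene stay as the last step left them, time stands still between calls to the robot, and variables do not carry over. Pictures are saved under pics/ and viewed, about 8 in all and at most 12, crops included, and the job is handed in when it is done.

Besides the shell and the picture viewer there is one more tool, called after ">>>" as name(argument=value, ...) on one line, values as JSON. arm_command: Moves the arm, as the interface text tells. Its arguments: {"type":"object","properties":{"deltas":{"type":"array"},"grip":{"type":"number"},"squeeze":{"type":"number"}},"required":["deltas"]}

```bash
mkdir -p pics; cat > h.py <<'E'
import numpy as np, cv2
from bench import state, grab_frame, camera_info, bot, models
from scipy.spatial.transform import Rotation as R
def K(c):
    i=camera_info(c); f=192/np.tan(np.radians(i["fov_y"])/2)
    return np.array([[f,0,i["cx"]],[0,f,i["cy"]],[0,0,1]]),np.array(i["distortion"],float),np.array(i["world_from_camera"])
def c2w(c,p):
    T=K(c)[2]; return T[:3,:3]@np.array(p)+T[:3,3]
def px2w(c,uv,d):
    k,D,T=K(c); uv=np.array(uv,float).reshape(-1,1,2); n=cv2.undistortPoints(uv,k,D).reshape(-1,2); d=np.array(d).reshape(-1,1)
    return (np.c_[n[:,:1]*d,-n[:,1:]*d,-d])@T[:3,:3].T+T[:3,3]
def w2px(c,p):
    k,D,T=K(c); q=(np.atleast_2d(p)-T[:3,3])@T[:3,:3]*[1,-1,-1]
    return cv2.projectPoints(q,np.zeros(3),np.zeros(3),k,D)[0].reshape(-1,2)
def cloud(c,depth):
    v,u=np.mgrid[:384,:512]; return px2w(c,np.c_[u.ravel(),v.ravel()],depth.ravel()).reshape(384,512,3)
E
python3 - <<'E'
from h import *
np.set_printoptions(precision=4,suppress=True)
print(state())
ims=[]
for c in("side","top"):
    im,d=grab_frame(c); cv2.imwrite(f"pics/{c}0.png",im[...,::-1]); np.savez(f"{c}0.npz",im=im,d=d)
    print(c,K(c)[2][:3,3])
    for q in("stand","yellow_disc","blue_disc","green_disc","stop_bar","tab_top","trough_mid","trough"):
        for r in models.pinpoint(c,q)[:4]:
            w=c2w(c,r["point"]); print(q,round(r["p"],2),w,w2px(c,w)[0].round())
print(state()["clock"])
E
```

```text
{'clock': 0.0, 'joint_pos': array([-79.5137,   6.6749,  82.6366,  -0.0025,  90.7547,  -2.1647]), 'dq': array([-0.0478, -0.0745, -0.1009, -0.0555, -0.1226, -0.0001]), 'joint_efforts': array([ -0.0026, -73.1986, -63.2483,  -0.0003,   0.0064,   0.    ]), 'position': array([ 0.1478, -0.6585,  0.3031]), 'eef_rot': array([-90.0436,  89.9336, 102.6073]), 'ft_force': array([ 0.1469, -0.4589,  0.1975]), 'moment': array([ 0.0096,  0.0529, -0.057 ]), 'finger_gap': 1.0024511588843517}
side [0.1894 1.0593 0.8576]
stand 0.58 [ 0.4999 -0.0006 -0.0004] [267. 217.]
yellow_disc 0.36 [ 0.5258 -0.3579  0.0048] [285. 168.]
blue_disc 0.39 [ 0.5307 -0.1047  0.1078] [267. 176.]
green_disc 0.56 [ 0.459  -0.1084  0.1116] [286. 178.]
stop_bar 0.64 [0.5104 0.1701 0.1424] [248. 212.]
stop_bar 0.57 [ 0.5028  0.085  -0.0002] [259. 231.]
tab_top 0.58 [0.5094 0.1732 0.1426] [248. 212.]
trough_mid 0.97 [0.5029 0.0015 0.1097] [266. 192.]
trough_mid 0.3 [ 0.5025 -0.003  -0.0002] [266. 216.]
trough 0.9 [ 0.5065 -0.0012  0.0974] [266. 194.]
top [ 0.3545 -0.0578  1.621 ]
stand 0.62 [0.5031 0.0002 0.0007] [236. 218.]
yellow_disc 0.79 [ 0.5242 -0.3516 -0.0012] [343. 211.]
yellow_disc 0.46 [ 0.438  -0.3095 -0.0009] [331. 237.]
blue_disc 0.41 [ 0.5239 -0.103   0.1057] [269. 208.]
green_disc 0.62 [ 0.4623 -0.1102  0.1059] [271. 228.]
green_disc 0.32 [ 0.4625  0.4394 -0.0019] [105. 230.]
tab_top 0.87 [0.5079 0.1696 0.146 ] [178. 212.]
trough_mid 0.68 [ 0.5014 -0.0012  0.1089] [236. 215.]
trough 0.56 [ 0.5035 -0.0003  0.0977] [236. 215.]
0.9
```

View pics/top0.png

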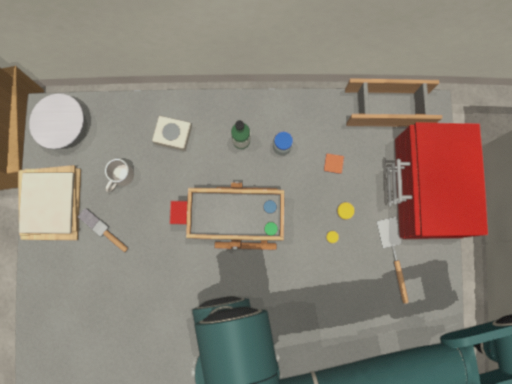

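View pics/side0.png

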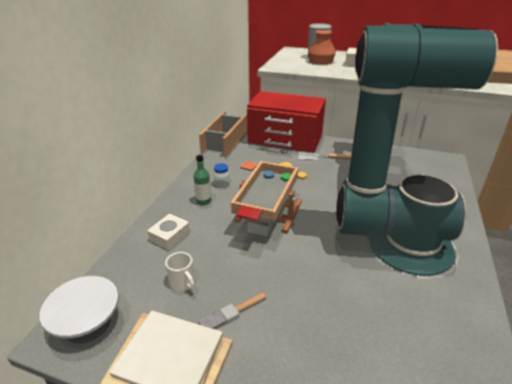

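The top picture shows two yellow discs, at (346,211), which is larger, and (333,237), which is smaller. The trough is centred at (236,215), the tab is at (178,212), and blue and green are at (269,207) and (271,229). The side picture agrees. The candidates for the yellow disc are therefore (346,211) and (333,237), and the description points to the smaller one at (333,237). I'll check that in a close crop.

```bash
python3 - <<'E'
from h import *
np.set_printoptions(precision=4,suppress=True)
z=np.load("top0.npz"); im,d=z["im"],z["d"]
W=cloud("top",d)
cv2.imwrite("pics/crop1.png",cv2.resize(im[175:260,160:370],None,fx=3.8,fy=3.8,interpolation=cv2.INTER_CUBIC)[...,::-1])
hsv=cv2.cvtColor(im,cv2.COLOR_RGB2HSV)
def blobs(lo,hi,name,zz):
    m=cv2.inRange(hsv,lo,hi); m[:, :150]=0; m[:,365:]=0
    n,l,s,c=cv2.connectedComponentsWithStats(m)
    for i in range(1,n):
        if s[i,4]>25:
            h=np.median(W[l==i][:,2]); 
            k,D,T=K("top"); p=px2w("top",c[i],T[2,3]-zz)[0]
            print(name,c[i],s[i,4],"z",h,"dia mm",2*np.sqrt(s[i,4]/np.pi)*(T[2,3]-zz)/k[0,0]*1000,p)
blobs((22,120,90),(35,255,255),"yellow",.014)
blobs((0,170,90),(6,255,255),"red",.144)
blobs((174,170,90),(180,255,255),"red",.144)
blobs((98,100,60),(118,255,255),"blue",.122)
blobs((50,100,60),(85,255,255),"green",.122)
# trough inside/rim by depth
m=(W[...,2]>.134)&(W[...,2]<.156)&(np.abs(W[...,0]-.5)<.12)&(np.abs(W[...,1])<.22)
P=W[m][:,:2].astype(np.float32); r=cv2.minAreaRect(P); print("rim+tab",m.sum(),r, np.median(W[m][:,2]))
print(P.min(0),P.max(0))
print("cam R",K("top")[2][:3,:3])
E
```

```text
yellow [345.3532 210.3532] 218 z 0.01837386444327538 dia mm 53.88989357671707 [ 0.5232 -0.355   0.0173]
yellow [332.  236.5] 110 z 0.014335823337394804 dia mm 38.28030785037746 [ 0.4392 -0.3109  0.0053]
red [178.283  212.0611] 311 z 0.1432402648804516 dia mm 59.159396520116246 [0.5064 0.1685 0.1531]
blue [283.0788 140.3776] 241 z 0.08476402061682542 dia mm 52.85343623370273 [ 0.7221 -0.1465  0.159 ]
green [270.5478 228.3826] 115 z 0.1214046085502376 dia mm 36.510150807951106 [ 0.4591 -0.107   0.1202]
rim+tab 1403 ((0.4983019530773163, 0.027284786105155945), (0.34292441606521606, 0.18436653912067413), 89.4823226928711) 0.1433589759957543
[ 0.4059 -0.1447] [0.5901 0.1989]
cam R [[-0.0034  0.989  -0.1481]
 [-0.9999 -0.0054 -0.0131]
 [-0.0138  0.1481  0.9889]]
```

View pics/crop1.png

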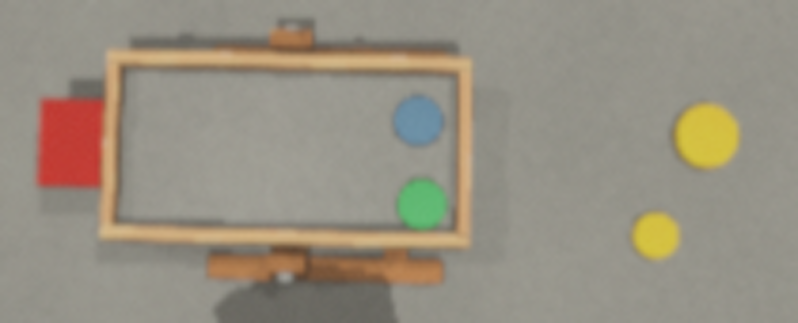

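The crop shows the small yellow disc at about 40 mm across (crop (657,235), top picture (332,236)). The larger one, about 54 mm, is at crop (707,135). I choose the small one and turn the tool so the jaws open across the trough.

>>> arm_command(deltas=[[0,0,0,-6.9,0,0],[0,0,0,-6.9,0,0],[0,0,0,-6.9,0,0],[0,0,0,-6.9,0,0],[0,0,0,-6.9,0,0],[0,0,0,-6.9,0,0],[0,0,0,-6.9,0,0],[0,0,0,-6.9,0,0],[0,0,0,-6.9,0,0],[0,0,0,-6.9,0,0],[0,0,0,-6.9,0,0]], grip=6.4)

```text
clock: 1.82
position: [0.1478, -0.6586, 0.3039]
eef_rot: [-168.5, 90.0, 100.4]
ft_force: [0.5, 0.1, 0.0]
finger_gap: 0.75
```

```bash
cat >> h.py <<'E'
def Rt():
    return R.from_euler("xyz",state()["eef_rot"],degrees=True).as_matrix()
def need(target):
    s=state(); M=Rt(); print("clock",s["clock"],"pos",s["position"].round(4),"gap",round(s["finger_gap"],3),"F",s["ft_force"].round(2),"axes x,y,z:",M.T.round(3).tolist())
    print("tool cm:",((np.array(target)-s["position"])@M*100).round(2))
E
python3 - <<'E'
from h import *
z=np.load("top0.npz"); im,d=z["im"],z["d"]
def at(c,uv,zz):  # ray to plane z
    T=K(c)[2]; o=T[:3,3]; p=px2w(c,uv,1.)[0]-o; return o+p*(zz-o[2])/p[2]
print("yellow",at("top",(332,236.5),.014))
print("blue",at("top",(269.5,206.7),.122),"green",at("top",(270.55,228.4),.122),"tab",at("top",(178.3,212.06),.144))
zs=np.load("side0.npz"); h=cv2.cvtColor(zs["im"],cv2.COLOR_RGB2HSV); m=cv2.inRange(h,(22,120,90),(35,255,255)); n,l,s,c=cv2.connectedComponentsWithStats(m)
for i in range(1,n):
    if s[i,4]>8: print("side",c[i],s[i,4],at("side",c[i],.012))
need((.439,-.311,.14))
E
```

```text
yellow [ 0.43874428 -0.3095187   0.014     ]
blue [ 0.52487771 -0.10442832  0.122     ] green [ 0.45894926 -0.1069956   0.122     ] tab [0.50739208 0.16989416 0.144     ]
side [286.  163.5] 10 [ 0.52709879 -0.3831946   0.012     ]
clock 1.8167 pos [ 0.1478 -0.6586  0.3039] gap 0.75 F [0.54 0.13 0.03] axes x,y,z: [[-0.0, 0.0, -1.0], [1.0, -0.019, -0.0], [-0.019, -1.0, -0.0]]
tool cm: [ 16.39  28.44 -35.32]
```

>>> arm_command(deltas=[[0,1.3,-1.6,0,0,0],[0,2.4,-3.0,0,0,0],[0,2.4,-3.0,0,0,0],[0,2.4,-3.0,0,0,0],[0,2.4,-3.0,0,0,0],[0,2.4,-3.0,0,0,0],[0.5,2.4,-3.0,0,0,0],[1.5,2.4,-3.0,0,0,0],[2,2.4,-3.0,0,0,0],[2,2.4,-3.0,0,0,0],[2,2.4,-3.0,0,0,0],[2,2.4,-3.0,0,0,0]])

```text
clock: 2.82
position: [0.4305, -0.3226, 0.2064]
eef_rot: [52.4, 89.9, -39.1]
ft_force: [0.1, -1.2, -0.1]
finger_gap: 0.753
```

```bash
python3 - <<'E'
from h import *
need((.4388,-.3095,.1))
E
```

```text
clock 2.8167 pos [ 0.4305 -0.3226  0.2064] gap 0.753 F [ 0.06 -1.24 -0.07] axes x,y,z: [[0.001, -0.001, -1.0], [1.0, -0.025, 0.001], [-0.025, -1.0, 0.001]]
tool cm: [10.64  0.79 -1.33]
```

>>> arm_command(deltas=[[0,0.7,-0.85,0,0,0],[2,0,0,0,0,0],[3,0,0,0,0,0],[3,0,0,0,0,0],[2,0,0,0,0,0],[0,0,0,0,0,0],[0,0,0,0,0,0]])

```text
clock: 3.4
position: [0.4368, -0.3159, 0.107]
eef_rot: [-126.5, 89.9, 142.1]
ft_force: [0.4, 0.3, 1.2]
finger_gap: 0.747
```

```bash
python3 - <<'E'
from h import *
need((.4388,-.3095,.074))
im,d=grab_frame("top"); u,v=w2px("top",(.4388,-.3095,.014))[0].astype(int)
cv2.imwrite("pics/near1.png",np.hstack([cv2.resize(im[v-45:v+45,u-45:u+45],(380,380),interpolation=2)]+[cv2.resize(s[v2-45:v2+45,u2-45:u2+45],(380,380),interpolation=2) for s in [grab_frame("side")[0]] for u2,v2 in [w2px("side",(.4388,-.3095,.05))[0].astype(int)]])[...,::-1])
E
```

```text
clock 3.4 pos [ 0.4368 -0.3159  0.107 ] gap 0.747 F [0.4  0.29 1.21] axes x,y,z: [[-0.001, 0.001, -1.0], [1.0, -0.025, -0.001], [-0.025, -1.0, -0.001]]
tool cm: [ 3.3   0.19 -0.65]
```

View pics/near1.png

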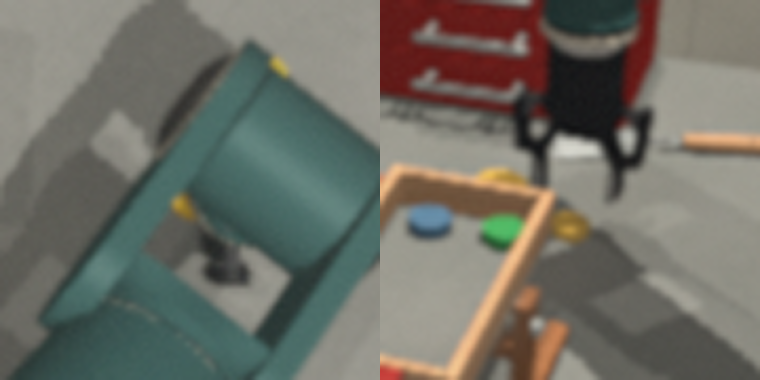

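The left panel shows the arm hiding the disc from the top camera. In the right panel the open jaws hang above and behind the small disc at about (570,225), with the larger one at (500,175). I'll correct by the measured offset and descend.

>>> arm_command(deltas=[[0,0.2,-0.65,0,0,0],[1,0,0,0,0,0],[1,0,0,0,0,0],[0.6,0,0,0,0,0],[0.4,0,0,0,0,0],[0,0,0,0,0,0],[0,0,0,0,0,0]])

```text
clock: 4.08
position: [0.439, -0.3094, 0.0766]
eef_rot: [-125.2, 90.0, 143.4]
ft_force: [-0.0, -0.3, 0.3]
finger_gap: 0.751
```

```bash
python3 - <<'E'
from h import *
need((.4388,-.3095,.074))
im,d=grab_frame("side")
u,v=w2px("side",(.4388,-.3095,.02))[0].astype(int)
print(u,v); cv2.imwrite("pics/near2.png",cv2.resize(im[v-32:v+32,u-40:u+40],(640,512),interpolation=2)[...,::-1])
E
```

```text
clock 4.0833 pos [ 0.439  -0.3094  0.0766] gap 0.751 F [-0.   -0.25  0.3 ] axes x,y,z: [[-0.001, 0.0, -1.0], [1.0, -0.025, -0.001], [-0.025, -1.0, -0.0]]
tool cm: [ 0.26 -0.02  0.01]
301 173
```

View pics/near2.png

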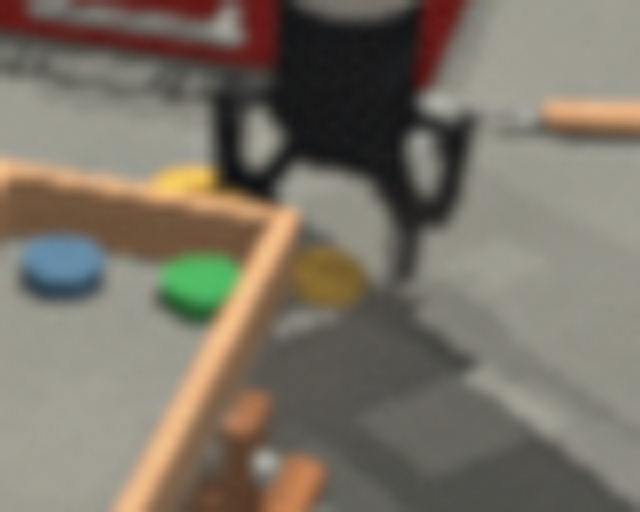

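The disc at crop (330,275) sits between the fingers, where expected. I'll close the gripper.

>>> arm_command(deltas=[[0.2,0,0,0,0,0],[0,0,0,0,0,0],[0,0,0,0,0,0],[0,0,0,0,0,0],[0,0,0,0,0,0],[0,0,0,0,0,0]], grip=2.5, squeeze=25)

```text
clock: 4.63
position: [0.4392, -0.3095, 0.0752]
eef_rot: [45.4, 90.0, -46.1]
ft_force: [-0.9, -0.2, 2.4]
finger_gap: 0.455
```

>>> arm_command(deltas=[[-1,0,0,0,0,0],[-2.5,0,0,0,0,0],[-3.5,0,0,0,0,0],[-3.5,0,0,0,0,0],[-3.5,0,0,0,0,0],[-3,1,-2,0,0,0],[0,1.2,-3,0,0,0],[0,1.2,-3.3,0,0,0],[0,1.2,-3.3,0,0,0],[0,1.2,-3.3,0,0,0],[0,0,0,0,0,0],[0,0,0,0,0,0]])

```text
clock: 5.63
position: [0.5012, -0.1605, 0.2455]
eef_rot: [71.9, 90.0, -19.3]
ft_force: [0.4, -0.0, -0.9]
finger_gap: 0.45
```

```bash
python3 - <<'E'
from h import *
need((.501,-.035,.185))
im,d=grab_frame("side"); cv2.imwrite("pics/lift.png",cv2.resize(im[110:260,200:350],(600,600),interpolation=2)[...,::-1])
E
```

```text
clock 5.6333 pos [ 0.5012 -0.1605  0.2455] gap 0.45 F [ 0.35 -0.03 -0.92] axes x,y,z: [[0.0, -0.0, -1.0], [1.0, -0.022, 0.0], [-0.022, -1.0, 0.0]]
tool cm: [  6.05  -0.3  -12.55]
```

View pics/lift.png

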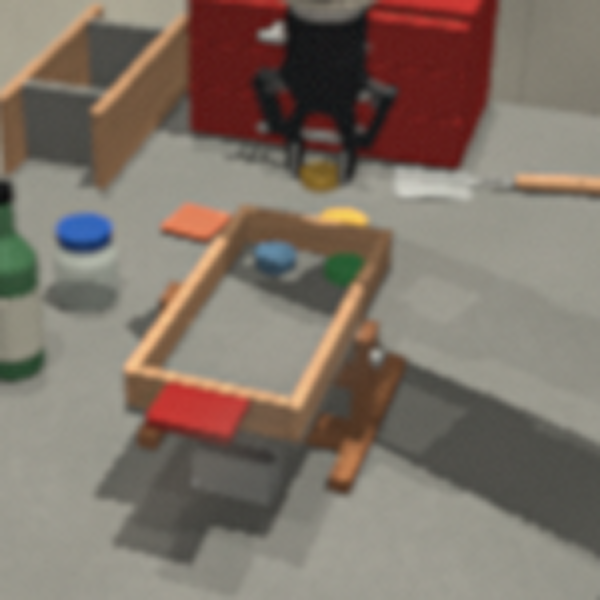

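The small disc is held flat in the jaws, at crop (322,176). The larger one is still on the table, at crop (345,218).

>>> arm_command(deltas=[[0,0,-1.5,0,0,0],[0,-0.1,-3,0,0,0],[0,-0.1,-3,0,0,0],[0,-0.1,-3,0,0,0],[0,0,-2,0,0,0],[1,0,0,0,0,0],[1.5,0,0,0,0,0],[1.5,0,0,0,0,0],[1,0,0,0,0,0],[0,0,0,0,0,0],[0,0,0,0,0,0],[0,0,0,0,0,0]])

```text
clock: 6.68
position: [0.5012, -0.0375, 0.1958]
eef_rot: [81.4, 90.0, -10.1]
ft_force: [-0.5, 1.0, 0.1]
finger_gap: 0.452
```

```bash
python3 - <<'E'
from h import *
need((.501,-.035,.184))
E
```

```text
clock 6.6833 pos [ 0.5012 -0.0375  0.1958] gap 0.452 F [-0.48  0.96  0.06] axes x,y,z: [[0.001, -0.0, -1.0], [1.0, -0.026, 0.001], [-0.026, -1.0, 0.0]]
tool cm: [ 1.18 -0.03 -0.25]
```

>>> arm_command(deltas=[[0.4,0,0,0,0,0],[0.3,0,0,0,0,0],[0.3,0,0,0,0,0],[0.15,0,0,0,0,0],[0,0,0,0,0,0],[0,0,0,0,0,0],[0,0,0,0,0,0]])

```text
clock: 7.27
position: [0.501, -0.0369, 0.1835]
eef_rot: [-40.8, 90.0, -132.3]
ft_force: [0.5, 0.0, 0.1]
finger_gap: 0.453
```

>>> arm_command(deltas=[[0,0,0,0,0,0],[0,0,0,0,0,0],[0,0,0,0,0,0],[0,0,0,0,0,0],[-0.5,0,0,0,0,0],[-1.5,0,0,0,0,0],[-2.5,0,0,0,0,0],[-2,0,0,0,0,0],[0,0,0,0,0,0],[0,0,0,0,0,0]], grip=5.6)

```text
clock: 8.1
position: [0.5013, -0.037, 0.2497]
eef_rot: [84.1, 89.9, -7.3]
ft_force: [0.7, -0.1, -0.4]
finger_gap: 0.659
```

```bash
python3 - <<'E'
from h import *
need((.507,.172,.235))
im,d=grab_frame("side"); cv2.imwrite("pics/placed.png",cv2.resize(im[130:250,210:330],(600,600),interpolation=2)[...,::-1])
E
```

```text
clock 8.1 pos [ 0.5013 -0.037   0.2497] gap 0.659 F [ 0.71 -0.07 -0.45] axes x,y,z: [[0.002, -0.0, -1.0], [1.0, -0.025, 0.002], [-0.025, -1.0, 0.0]]
tool cm: [  1.47   0.04 -20.9 ]
```

View pics/placed.png

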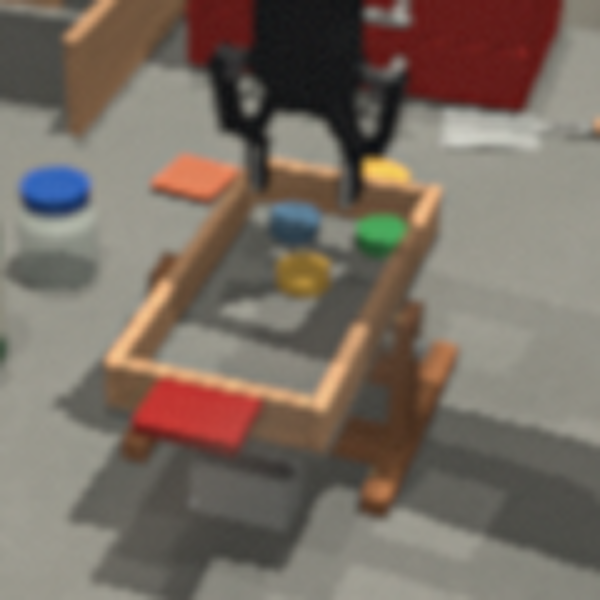

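Yellow lies flat in the trough at crop (303,273), with blue at (295,222) and green at (382,233). Next I'll shut the fingers and move above the tab.

>>> arm_command(deltas=[[0,0,-1,0,0,0],[0,0,-2,0,0,0],[0,0,-3,0,0,0],[0,0,-3,0,0,0],[0,0,-3,0,0,0],[0,0,-3,0,0,0],[0,0,-3,0,0,0],[0,0,-2,0,0,0],[0,0,-0.8,0,0,0],[0,0,0,0,0,0],[0,0,0,0,0,0]], grip=0)

```text
clock: 9.07
position: [0.506, 0.171, 0.2478]
eef_rot: [-61.9, 89.9, -153.3]
ft_force: [0.4, 0.4, -0.8]
finger_gap: 0.002
```

```bash
python3 - <<'E'
from h import *
need((.507,.172,.235))
E
```

```text
clock 9.0667 pos [0.506  0.171  0.2478] gap 0.002 F [ 0.4   0.44 -0.77] axes x,y,z: [[-0.001, -0.001, -1.0], [1.0, -0.024, -0.001], [-0.024, -1.0, 0.001]]
tool cm: [ 1.28  0.1  -0.1 ]
```

>>> arm_command(deltas=[[0.5,0.1,-0.1,0,0,0],[0.9,0,0,0,0,0],[0.6,0,0,0,0,0],[0.4,0,0,0,0,0],[0.4,0,0,0,0,0],[0.4,0,0,0,0,0],[0.4,0,0,0,0,0],[0.4,0,0,0,0,0],[0.4,0,0,0,0,0],[0.4,0,0,0,0,0],[0.4,0,0,0,0,0],[0.4,0,0,0,0,0]])

```text
clock: 10.07
position: [0.5073, 0.1721, 0.1922]
eef_rot: [131.6, 90.0, 40.1]
ft_force: [1.0, 3.5, 3.8]
finger_gap: 0.001
```

>>> arm_command(deltas=[[0.4,0,0,0,0,0],[0.4,0,0,0,0,0],[0.4,0,0,0,0,0],[0.4,0,0,0,0,0],[0.4,0,0,0,0,0],[0.4,0,0,0,0,0],[0.4,0,0,0,0,0],[0.4,0,0,0,0,0],[0.4,0,0,0,0,0],[0.4,0,0,0,0,0]])

```text
clock: 10.9
position: [0.5073, 0.1718, 0.152]
eef_rot: [-16.1, 90.0, -107.6]
ft_force: [-0.4, -0.4, 1.8]
finger_gap: -0.001
```

>>> arm_command(deltas=[[0.2,0,0,0,0,0],[0.2,0,0,0,0,0],[0.2,0,0,0,0,0],[0.2,0,0,0,0,0],[0,0,0,0,0,0]])

```text
clock: 11.32
position: [0.5073, 0.172, 0.1441]
eef_rot: [-63.3, 90.0, -154.7]
ft_force: [1.1, -0.8, 2.2]
finger_gap: -0.002
```

```bash
python3 - <<'E'
from h import *
need((.507,.172,.144))
im,d=grab_frame("side"); cv2.imwrite("pics/tip.png",cv2.resize(im[130:250,210:330],(600,600),interpolation=2)[...,::-1])
W=cloud("side",d)
hsv=cv2.cvtColor(im,cv2.COLOR_RGB2HSV)
# tilt: fit plane to trough floor/wall pts via model segmentation
r=models.pinpoint("side","trough_mid")
for n in("stop_bar","blue_disc","green_disc","yellow_disc"):
    for q in models.pinpoint("side",n)[:2]: print(n,round(q["p"],2),c2w("side",q["point"]).round(3))
E
```

```text
clock 11.3167 pos [0.5073 0.172  0.1441] gap -0.002 F [ 1.06 -0.84  2.17] axes x,y,z: [[-0.0, -0.0, -1.0], [1.0, -0.025, -0.0], [-0.025, -1.0, 0.0]]
tool cm: [ 0.01 -0.03 -0.  ]
stop_bar 0.53 [ 0.503  0.091 -0.   ]
blue_disc 0.22 [ 0.462  0.438 -0.002]
green_disc 0.28 [ 0.766 -0.02   0.   ]
green_disc 0.25 [ 0.504 -0.001 -0.003]
yellow_disc 0.57 [ 0.498 -0.029  0.129]
```

View pics/tip.png

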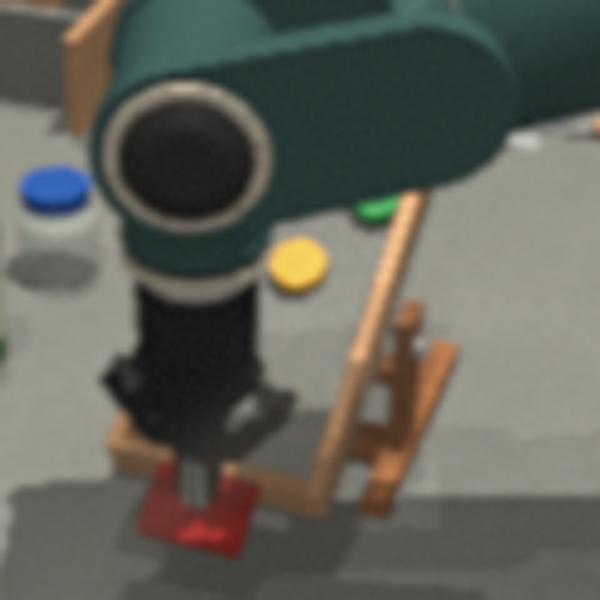

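The trough is tilted and the fingertip is on the tab, at crop (195,500). Yellow (298,265) and green (378,205) haven't slid yet. I'll keep going slowly.

>>> arm_command(deltas=[[0.1,0,0,0,0,0],[0.1,0,0,0,0,0],[0.1,0,0,0,0,0],[0.1,0,0,0,0,0],[0.1,0,0,0,0,0],[0.1,0,0,0,0,0]])

```text
clock: 12.12
position: [0.5073, 0.172, 0.1383]
eef_rot: [-57.1, 90.0, -148.6]
ft_force: [0.1, 0.6, 1.6]
finger_gap: -0.002
```

>>> arm_command(deltas=[[0.1,0,0,0,0,0],[0.1,0,0,0,0,0],[0,0,0,0,0,0]])

```text
clock: 12.37
position: [0.5072, 0.172, 0.1362]
eef_rot: [-74.6, 90.0, -166.0]
ft_force: [-0.3, 0.3, 0.9]
finger_gap: -0.0
```

>>> arm_command(deltas=[[0.1,0,0,0,0,0],[0.05,0,0,0,0,0],[0.05,0,0,0,0,0]])

```text
clock: 12.62
position: [0.5073, 0.172, 0.1344]
eef_rot: [-94.9, 90.0, 173.6]
ft_force: [0.3, -0.1, 1.3]
finger_gap: -0.0
```

>>> arm_command(deltas=[[0.05,0,0,0,0,0],[0.05,0,0,0,0,0]])

```text
clock: 12.78
position: [0.5073, 0.172, 0.1334]
eef_rot: [54.4, 90.0, -37.0]
ft_force: [0.1, 0.5, 1.2]
finger_gap: 0.001
```

>>> arm_command(deltas=[[0.05,0,0,0,0,0],[0.05,0,0,0,0,0]])

```text
clock: 12.95
position: [0.5073, 0.172, 0.1324]
eef_rot: [-22.3, 90.0, -113.7]
ft_force: [0.0, -0.2, 1.2]
finger_gap: -0.002
```

>>> arm_command(deltas=[[0.05,0,0,0,0,0],[0.05,0,0,0,0,0]])

```text
clock: 13.12
position: [0.5073, 0.172, 0.1314]
eef_rot: [-95.1, 90.0, 173.5]
ft_force: [-0.1, -0.3, 1.6]
finger_gap: -0.006
```

>>> arm_command(deltas=[[0.05,0,0,0,0,0],[0.05,0,0,0,0,0]])

```text
clock: 13.28
position: [0.5073, 0.172, 0.1304]
eef_rot: [81.0, 90.0, -10.4]
ft_force: [-0.3, 0.3, 0.5]
finger_gap: -0.002
```

>>> arm_command(deltas=[[0.05,0,0,0,0,0],[0.05,0,0,0,0,0]])

```text
clock: 13.45
position: [0.5073, 0.172, 0.1294]
eef_rot: [-14.6, 90.0, -106.1]
ft_force: [-0.5, -0.3, 1.4]
finger_gap: 0.002
```

>>> arm_command(deltas=[[0.05,0,0,0,0,0],[0.05,0,0,0,0,0]])

```text
clock: 13.62
position: [0.5073, 0.172, 0.1284]
eef_rot: [-18.2, 90.0, -109.6]
ft_force: [0.4, 0.6, 0.9]
finger_gap: -0.003
```

>>> arm_command(deltas=[[0.05,0,0,0,0,0],[0.05,0,0,0,0,0]])

```text
clock: 13.78
position: [0.5073, 0.172, 0.1274]
eef_rot: [110.7, 90.0, 19.3]
ft_force: [0.3, -0.1, 1.1]
finger_gap: -0.002
```

>>> arm_command(deltas=[[0.05,0,0,0,0,0],[0.05,0,0,0,0,0]])

```text
clock: 13.95
position: [0.5073, 0.172, 0.1264]
eef_rot: [-35.2, 90.0, -126.6]
ft_force: [0.4, 0.3, 0.9]
finger_gap: -0.001
```

>>> arm_command(deltas=[[0.05,0,0,0,0,0],[0.05,0,0,0,0,0]])

```text
clock: 14.12
position: [0.5073, 0.172, 0.1254]
eef_rot: [-93.2, 90.0, 175.3]
ft_force: [0.1, -0.0, 0.9]
finger_gap: -0.001
```

>>> arm_command(deltas=[[0.05,0,0,0,0,0],[0.05,0,0,0,0,0]])

```text
clock: 14.28
position: [0.5074, 0.172, 0.1246]
eef_rot: [106.9, 90.0, 15.5]
ft_force: [-2.1, 0.0, 6.3]
finger_gap: -0.002
```

The push has reached the stop: the force jumped to 6.3 N. I'll hold still for a row to see what it settles at.

>>> arm_command(deltas=[[0,0,0,0,0,0],[0,0,0,0,0,0]])

```text
clock: 14.45
position: [0.5074, 0.172, 0.1247]
eef_rot: [114.8, 90.0, 23.3]
ft_force: [-1.6, -0.1, 4.9]
finger_gap: 0.0
```

```bash
python3 - <<'E'
from h import *
F=[]
for i in range(4):
    im,d=grab_frame("side"); F.append(state()["ft_force"].round(1).tolist())
print(F); need((.507,.172,.124))
cv2.imwrite("pics/stop.png",cv2.resize(im[130:250,210:330],(600,600),interpolation=2)[...,::-1])
E
```

```text
[[-1.0, 0.1, 3.9], [-0.4, 0.3, 5.5], [-0.3, 0.0, 5.3], [-1.1, 0.8, 4.5]]
clock 14.65 pos [0.5074 0.172  0.1247] gap -0.001 F [-1.06  0.76  4.53] axes x,y,z: [[0.0, 0.0, -1.0], [1.0, -0.025, 0.0], [-0.025, -1.0, -0.0]]
tool cm: [ 0.07 -0.04  0.  ]
```

View pics/stop.png

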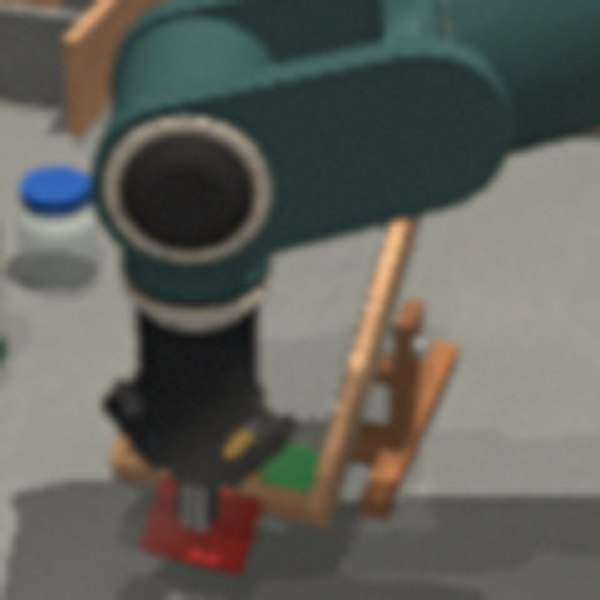

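The green disc has slid to the tab end, at crop (290,467), with yellow next to it behind the gripper at (238,443). Blue is hidden. The force is about 5 N, so I'll add a little more.

>>> arm_command(deltas=[[0.02,0,0,0,0,0],[0.02,0,0,0,0,0],[0,0,0,0,0,0]])

```text
clock: 14.9
position: [0.5074, 0.172, 0.1245]
eef_rot: [109.3, 90.0, 17.8]
ft_force: [-2.1, 0.3, 7.6]
finger_gap: 0.001
```

>>> arm_command(deltas=[[0.02,0,0,0,0,0],[0.01,0,0,0,0,0],[0,0,0,0,0,0]])

```text
clock: 15.15
position: [0.5075, 0.1721, 0.1244]
eef_rot: [112.7, 90.0, 21.2]
ft_force: [-3.4, -0.1, 9.5]
finger_gap: 0.002
```

```bash
python3 - <<'E'
from h import *
F=[]
for i in range(3):
    im,d=grab_frame("top"); F.append(state()["ft_force"].round(1).tolist())
print(F)
for c in("side","top"):
    if c=="side": grab_frame(c)
    for n in("blue_disc","yellow_disc","green_disc"):
        for q in models.find_in(c,n)[:2]: print(c,n,round(q["p"],2),c2w(c,q["point"]).round(3))
need((.507,.172,.124))
cv2.imwrite("pics/toppress.png",cv2.resize(im[170:260,150:300],(800,480),interpolation=2)[...,::-1])
E
```

```text
[[-2.9, -0.2, 9.6], [-3.2, 0.0, 9.7], [-3.6, -0.4, 9.4]]
side blue_disc 0.52 [0.471 0.465 0.016]
top blue_disc 0.49 [0.536 0.107 0.057]
top blue_disc 0.42 [ 0.496 -0.019  0.123]
top yellow_disc 0.62 [0.504 0.107 0.063]
top yellow_disc 0.48 [ 0.524 -0.35   0.02 ]
top green_disc 0.51 [0.464 0.102 0.06 ]
top green_disc 0.2 [ 0.502 -0.02   0.127]
clock 15.65 pos [0.5075 0.1721 0.1244] gap -0.001 F [-2.31 -0.08 10.44] axes x,y,z: [[0.001, 0.0, -1.0], [1.0, -0.025, 0.001], [-0.025, -1.0, -0.0]]
tool cm: [ 0.04 -0.05  0.01]
```

View pics/toppress.png

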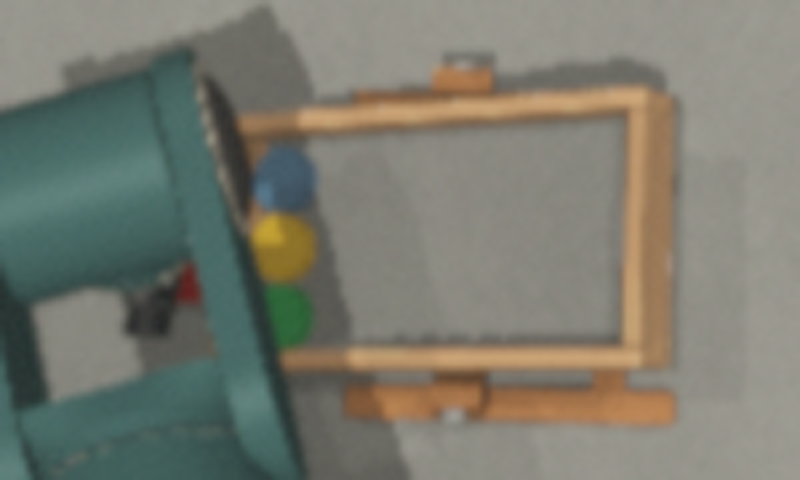

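All three discs sit side by side at the tab end (crop: blue (287,180), yellow (285,247), green (288,315)). The push is about 10 N, so I'll hold it.

>>> arm_command(deltas=[[0,0,0,0,0,0],[0,0,0,0,0,0],[0,0,0,0,0,0],[0,0,0,0,0,0],[0,0,0,0,0,0],[0,0,0,0,0,0],[0,0,0,0,0,0],[0,0,0,0,0,0],[0,0,0,0,0,0],[0,0,0,0,0,0],[0,0,0,0,0,0],[0,0,0,0,0,0]])

```text
clock: 16.65
position: [0.5075, 0.1721, 0.1244]
eef_rot: [112.4, 90.0, 20.9]
ft_force: [-2.6, -0.2, 10.9]
finger_gap: -0.002
```

>>> arm_command(deltas=[[-0.1,0,0,0,0,0],[-0.2,0,0,0,0,0],[-0.3,0,0,0,0,0],[-0.3,0,0,0,0,0],[-0.3,0,0,0,0,0],[-0.3,0,0,0,0,0],[-0.3,0,0,0,0,0],[-0.3,0,0,0,0,0],[-0.3,0,0,0,0,0],[-0.3,0,0,0,0,0],[-0.3,0,0,0,0,0],[-0.3,0,0,0,0,0]])

```text
clock: 17.65
position: [0.5073, 0.172, 0.1571]
eef_rot: [114.1, 90.0, 22.6]
ft_force: [-0.1, 1.4, 0.8]
finger_gap: 0.0
```

>>> arm_command(deltas=[[-0.3,0,0,0,0,0],[-0.3,0,0,0,0,0],[-0.3,0,0,0,0,0],[-0.3,0,0,0,0,0],[-0.3,0,0,0,0,0],[-0.3,0,0,0,0,0],[-0.3,0,0,0,0,0],[-0.3,0,0,0,0,0],[-0.3,0,0,0,0,0],[-0.3,0,0,0,0,0],[-0.3,0,0,0,0,0],[-0.3,0,0,0,0,0]])

```text
clock: 18.65
position: [0.5073, 0.1719, 0.193]
eef_rot: [-41.2, 90.0, -132.7]
ft_force: [0.3, 0.1, 0.9]
finger_gap: 0.001
```

>>> arm_command(deltas=[[-0.25,0,0,0,0,0],[-0.25,0,0,0,0,0],[-0.25,0,0,0,0,0],[-0.25,0,0,0,0,0],[-0.2,0,0,0,0,0],[-0.2,0,0,0,0,0],[-0.2,0,0,0,0,0],[-0.2,0,0,0,0,0],[-0.2,0,0,0,0,0],[-0.2,0,0,0,0,0],[-0.2,0,0,0,0,0],[-0.2,0,0,0,0,0]])

```text
clock: 19.65
position: [0.5072, 0.172, 0.2188]
eef_rot: [-107.1, 90.0, 161.4]
ft_force: [1.0, -0.5, -0.4]
finger_gap: -0.0
```

>>> arm_command(deltas=[[-0.2,0,0,0,0,0],[-0.2,0,0,0,0,0],[-0.2,0,0,0,0,0],[-0.2,0,0,0,0,0],[-0.2,0,0,0,0,0],[-0.5,0,0,0,0,0],[-1.5,0,0,0,0,0],[-2.5,0,0,0,0,0],[-3,0,0,0,0,0],[-2,0,0,0,0,0],[0,0,0,0,0,0],[0,0,0,0,0,0]])

```text
clock: 20.65
position: [0.5075, 0.172, 0.325]
eef_rot: [107.2, 89.9, 15.7]
ft_force: [-0.3, -0.2, -0.9]
finger_gap: -0.001
```

```bash
python3 - <<'E'
from h import *
need((.507,.172,.32))
im,d=grab_frame("side"); cv2.imwrite("pics/end.png",cv2.resize(im[130:250,210:330],(600,600),interpolation=2)[...,::-1])
grab_frame("top")
for c in("side","top"):
    for n in("blue_disc","yellow_disc","green_disc","tab_top","stop_bar"):
        for q in models.pinpoint(c,n)[:1]: print(c,n,round(q["p"],2),c2w(c,q["point"]).round(3))
E
```

```text
clock 20.65 pos [0.5075 0.172  0.325 ] gap -0.001 F [-0.32 -0.16 -0.9 ] axes x,y,z: [[0.002, 0.001, -1.0], [1.0, -0.025, 0.002], [-0.025, -1.0, -0.001]]
tool cm: [ 0.5  -0.05  0.  ]
side yellow_disc 0.48 [ 0.522 -0.361  0.003]
side tab_top 0.6 [0.51  0.177 0.142]
side stop_bar 0.6 [ 0.501  0.089 -0.001]
top blue_disc 0.64 [0.544 0.113 0.104]
top yellow_disc 0.8 [ 0.523 -0.352 -0.005]
top green_disc 0.6 [0.467 0.114 0.106]
top tab_top 0.77 [0.506 0.172 0.148]
```

View pics/end.png

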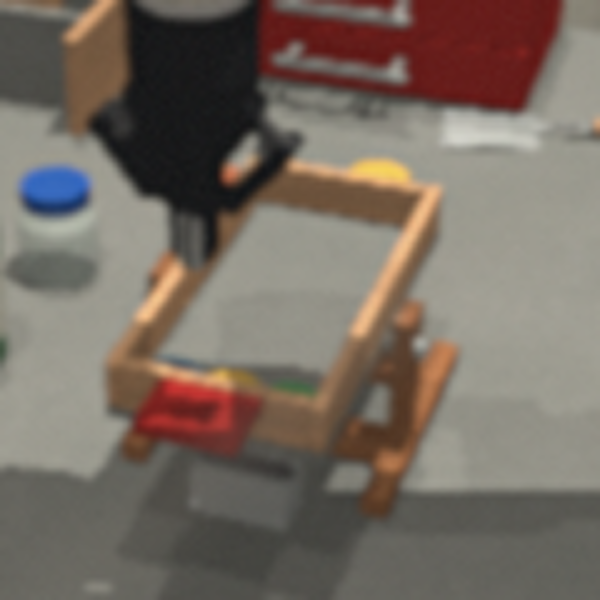

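The trough is level again. Blue, yellow and green lie in a row behind the tab-end wall (crop (180,362), (235,378), (293,387)), the stop bar is in place, and the gripper is clear. I'm handing in.

```bash
python3 -c "
from bench import bot
print(bot.hand_in())"
```

```text
the job is handed in; nothing more can be done
None
```

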